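# Load the rock scanner and index its head

## Task

Set the angular rock lying on the worktop down in the scanner's open drawer (do not drop it in from a height) and slide the drawer fully shut. Then pull up the lock plunger on the scanner's head, slide the head along the guide bar to the right, to the very next hole, and let the pin go fully home there; finish still gripping the plunger knob with the pin engaged, do not let go. Leave the cobble, the jar and the hand lens where they are.

Things in the scene. Friction and masses are not known exactly. Their poses are not given: they have to be found in the camera images.
- rock: the specimen to load: a pale, angular rock about 40 x 41 mm and 31 mm high, the only small rock lying bare on the worktop; origin at the centre of its underside, z up. Grip it from above about 15 mm above the worktop, any direction (36 to 42 mm wide).
- scanner: grey rock scanner, fixed; place and yaw vary. Housing 150 mm deep (x) x 260 wide (y) x 70 high, drawer in its front, steel bar with 4 holes across its top. Origin: centre of the underside; -x is the front (to the robot), +y left along the bar, z up. Bar: along y at x = +20 mm, 28 mm wide, z = 78 to 102 mm; holes 13 mm across at y = +75, +25, -25, -75 mm.
- drawer (a joint): how far the drawer is out, m: 0 fully shut, at most 0.105; it starts open. About 1.5 N of friction, no latch; it opens along the scanner's -x.
- drawer_floor (a point): centre of the drawer's inner floor, 12 mm above the worktop, moves with the drawer; axes as the scanner's. The inside is 70 mm (x) x 228 mm (y); side and rear walls rise 30 mm above this floor, the front panel 54 mm. With the drawer shut, the cover is 52 mm above this floor.
- drawer_pull (a point): middle of the front edge of the drawer's pull lip, 55 mm above the worktop, 94 mm ahead (-x) of the scanner's origin when shut; lip 100 mm wide (y), 6 high, 9 mm out of the front panel (258 mm wide, 4 to 66 mm above the worktop). Push here or on the panel along the scanner's +x to shut the drawer.
- head_slide (a joint): place of the head along the bar, m: 0 at the first hole (y = +75 mm), growing to the right (scanner's -y), 0.050 at the next hole. Head: sleeve 40 mm long (y), 42 wide, with a grey sensor box 46 mm wide (y) in front, out to scanner x = -51 mm; top at z = 111 mm. Slides with about 2 N when the pin is out, is locked while the pin is in a hole, stays where left.
- plunger (a joint): how far the lock plunger is pulled up, m: 0 pin fully in a hole, at most 0.014. A spring pushes it down, 6 N at 0, 10 N at 0.014. The 8 mm pin (round tip) goes 10 mm into the bar, 2.5 mm play either way along the bar; pulled up 11 mm it is clear; let down between holes it rests on the bar at 0.010 and snaps into a hole it is slid over.
- knob: the plunger's black round knob, upright cylinder 26 mm in diameter and 20 mm high, on top of the head; origin at its centre, 142 mm above the worktop when the pin is in a hole. Below it a 20 mm thick barrel stands on the sleeve's top, which lies 31 mm below the knob's centre. Pinch it from above, across the knob.
- next_hole (a point): centre of the mouth of the hole to go to (second from the left), on the bar's top, 102 mm above the worktop; the knob's axis must come straight above it.
- cobble: bystander: big pear-shaped granite cobble, 88 x 81 x 44 mm, loose on the worktop; origin at the centre of its underside. Leave it.
- jar: bystander: glass jar with black cap, 51 mm in diameter, 75 mm high, loose on the worktop; origin at the centre of its underside. Leave it.
- lens: bystander: small folded hand lens, 42 x 38 x 14 mm, loose on the worktop; origin at the centre of its underside. Leave it.
Not all that is in view belongs to the job. Leave any red or yellow look-alike of the rock alone.

How it is judged (in metres and radians):
On the way, in this order (a step that is already met when the one before it is completed fails the run):
1. the rock lies at rest in the open drawer, released by the gripper (x of rock in the frame of drawer_floor between -0.04 and 0.04 m and y of rock in the frame of drawer_floor between -0.115 and 0.115 m and z of rock in the frame of drawer_floor between -0.005 and 0.045 m and value of joint drawer above 0.03 m and contact force between the fingers and rock below 0.1 N and linear speed of rock below 0.03 m/s), for 0.2 s.
2. the drawer is fully shut (within 4 mm) with the rock inside, the head still locked in its first hole (x of rock in the frame of drawer_floor between -0.04 and 0.04 m and y of rock in the frame of drawer_floor between -0.115 and 0.115 m and z of rock in the frame of drawer_floor between -0.005 and 0.045 m and value of joint each of drawer, plunger below 0.004 m and value of joint head_slide below 0.008 m), for 0.2 s.
3. the lock plunger is pulled up (8 mm or more) at the first hole (value of joint plunger above 0.008 m and value of joint head_slide below 0.02 m), for 0.1 s.
At the end, for the whole second after the job is handed in: The rock is in the drawer, the drawer is shut within 4 mm, the head stands at the next hole (slide 45 to 55 mm) with the pin fully in (plunger within 3 mm of home), and the fingers still hold the knob (contact force over 2 N) (x of rock in the frame of drawer_floor between -0.04 and 0.04 m and y of rock in the frame of drawer_floor between -0.115 and 0.115 m and z of rock in the frame of drawer_floor between -0.005 and 0.045 m and value of joint drawer below 0.004 m and value of joint head_slide between 0.045 and 0.055 m and value of joint plunger below 0.003 m and velocity of joint head_slide below 0.02 m/s and contact force between the fingers and knob above 2 N); the arm keeps its last pose, push and grip.
It fails at once if the rock is dropped into the drawer from a height (falls faster than 0.75 m/s there, about 30 mm) (horizontal distance between rock and drawer_floor below 0.13 m and linear speed of rock above 0.75 m/s and contact force between the fingers and rock below 0.1 N).
It fails at once if the cobble is moved more than 30 mm (distance of cobble from where it was at the start of the episode above 0.03 m).
It fails at once if the jar is moved more than 30 mm (distance of jar from where it was at the start of the episode above 0.03 m).
It fails at once if the lens is moved more than 30 mm (distance of lens from where it was at the start of the episode above 0.03 m).
It also fails if it takes over 58 s, if anything falls off the work surface, if the arm or the gripper's body presses on something with over 40 N, if the wrist force passes 120 N, or if a joint passes its speed limit or range.

## Robot

A 6-joint arm with a two-finger parallel gripper is mounted at the origin on a cart in front of the work surface, level with it; the furniture and walls round the work are solid. World frame = base frame: x ahead of the robot, y to its left, z up, the work surface at z = 0. Lengths are in mm, angles in rad, forces in N, time in s.
With the tool pointing down it reaches from about 350 to 775 mm from the base axis. Payload 7.3 kg.
Tool frame: the origin (TCP) lies midway between the tips of the shut fingers; the grasp point (between the pads) lies 19 mm behind it; z points along the fingers, y is the line along which they close (so a half turn about z gives the same grasp; the last joint's range is limited). The gripper opens to 92 mm and grips with 3 to 60 N. Pads are 19 mm wide; open, the fingers measure 130 mm over their backs; the gripper's body (75 mm by 190 mm) begins 47 mm behind the grasp point.
Start: joints at [0.958, 0.342, 1.524, -0, 1.275, -0.146], TCP at [236.256, 468.858, 226.741] pointing down, gripper open.
Joint ranges: [-2.53, 2.53], [-0.77, 2.02], [0.04, 2.7], [-1, 4.14], [0.28, 2.66], [-3.11, 3.11]. Speed limits (rad/s): [2.57, 2.57, 3.14, 3.14, 3.14, 3.14].

## Interface

Orientations are given as [roll, pitch, yaw] about the fixed x, y, z axes, in that order (R = Rz(yaw) Ry(pitch) Rx(roll)).
In Python, from plant import monitor, optics, workorder gives the robot as it stands. The module is installed in compiled form; this text tells all that it offers.
- The arm moves only by the tool servo_tool, never from a script. Its arguments are lists of equal length, an entry for each row: "linear": the shift along the tool's x, y, z as a fraction of full scale, a list of three; "spin": the turn about the tool's z as a fraction of full scale. In form: {"linear": [[dx, dy, dz], ...], "spin": [spin, ...]}. A call has exactly 8 rows; each row shifts and turns the commanded pose from where the row before left it, along the tool's axes as they then stand; what a row does not reach is not made up. Full scale, the value 1, is 200 mm for a shift and 90 degrees for a turn. A row lasts 1/8 s, in which the tool goes at most 62.5 mm and 10.7 degrees, less where a joint would pass 70% of its speed; a pose out of reach is approached as far as the arm can. A call with a number of a shift or a turn outside -1 to 1 is refused whole. A call with a gripper value outside its range is refused whole. "hand" is the opening, from -1 (shut) to 1 (fully open), set as the call begins (left out, the last holds). The fingers move at their own pace and stop on an object; the grip force is fixed at half the most. Time passes only in rows, so rows that do not move let the fingers close, or fill a call up. It gives the time, the measured TCP pose, the force, the opening and the grip force at its end, in the units of the state.
- monitor.get_obs(): the state, without advancing time (a new reading comes with each control period).
- optics.capture(name): name is "scene" or "top" or "wrist"; returns a dict with "frame" (420x560x3 uint8, blue, green, red), "K" (3x3 intrinsics, pixels), "D" ([k1, k2, p1, p2, k3] as OpenCV has them; the pictures are not rectified), "world_to_cam" (4x4, takes a point from world to camera coordinates). Camera axes: x right, y down, z forward; pixel columns grow to the right and rows downward; lengths in mm; the calibration is good to about 2 mm. A picture is of the moment at which its call begins. There is no depth.
- workorder.close_job(): hands the job in; it is judged then, once.
The state is a dict: "time": time; "joint_positions": joint angles; "dq": joint speeds; "tau": joint torques, N m; "tool_pos": TCP position; "tcp_rot": TCP orientation; "contact_force": force on the tool from outside, world axes, zero at the start; "moment": the same for the moment, N m; "grip_width": finger opening in mm; "finger_force": force on a finger pad.
Only numpy, scipy, OpenCV 4.12 (cv2) and the standard library are available. Lean on these libraries where they do the work, as an engineer would, in place of code of your own. Each camera call takes 0.05 s, during which the arm holds its last target. There are 200 camera calls.

## Working session

There is one attempt and no reset: what is moved stays moved. The work goes in short steps, Python scripts to look and compute and a tool call to move; the robot and the scene stay as the last step left them, time stands still between calls to the robot, and variables do not carry over. Pictures are saved under pics/ and viewed, at most 10 in all, crops included, and the job is handed in when it is done.

Besides the shell and the picture viewer there is one more tool, called after "Emit:" as name(argument=value, ...), one argument or row to a line, values as JSON. servo_tool: Moves the arm, as the interface text tells. Shift numbers are shares of 200 mm and turn numbers shares of 90 degrees, none past 1 either way. Its arguments: {"type":"object","properties":{"linear":{"type":"array","items":{"type":"array","items":{"type":"number","minimum":-1,"maximum":1}}},"spin":{"type":"array","items":{"type":"number","minimum":-1,"maximum":1}},"hand":{"type":"number"}},"required":["linear","spin"]}

```bash
mkdir -p pics; cat > h.py <<'E'
import numpy as np, cv2
from plant import monitor, optics, workorder
def cap(n,f=None):
    c=optics.capture(n)
    if f: cv2.imwrite('pics/'+f,c['frame'])
    return c
def ray(c,uv):
    p=cv2.undistortPoints(np.array([[uv]],float),np.array(c['K'],float),np.array(c['D'],float))[0,0]
    T=np.array(c['world_to_cam']);R=T[:3,:3];t=T[:3,3]
    return -R.T@t, R.T@np.array([p[0],p[1],1])
def on(c,uv,z):
    o,d=ray(c,uv); return o+d*(z-o[2])/d[2]
def proj(c,P):
    T=np.array(c['world_to_cam']);r=cv2.Rodrigues(T[:3,:3])[0]
    return cv2.projectPoints(np.array(P,float).reshape(-1,1,3),r,T[:3,3],np.array(c['K'],float),np.array(c['D'],float))[0][:,0]
E
python3 - <<'E'
from h import *
import pickle
o=monitor.get_obs();print({k:np.round(v,3) for k,v in o.items()})
a=cap('scene','scene0.png');b=cap('top','top0.png')
pickle.dump((a,b),open('c0.pkl','wb'))
for c in(a,b):
    print(np.round(ray(c,(280,210)),2))
cv2.imwrite('pics/both0.png',cv2.resize(np.vstack([a['frame'],b['frame']]),None,fx=.714,fy=.714))
E
```

```text
{'time': np.float64(0.0), 'joint_positions': array([ 0.958,  0.343,  1.525,  0.   ,  1.275, -0.146]), 'dq': array([ 0.002,  0.002,  0.   , -0.001, -0.001, -0.   ]), 'tau': array([ -0.   , -43.124, -24.422,   0.072,   0.056,  -0.   ]), 'tool_pos': array([236.017, 468.525, 226.065]), 'tcp_rot': array([-3.14 , -0.   ,  2.675]), 'contact_force': array([0.303, 0.563, 0.212]), 'moment': array([ 0.034, -0.01 ,  0.041]), 'finger_force': np.float64(0.0), 'grip_width': np.float64(91.906)}
[[-2.3155e+02 -5.6063e+02  6.5001e+02]
 [ 7.1000e-01  4.9000e-01 -5.0000e-01]]
[[ 3.86060e+02 -1.86600e+01  1.51441e+03]
 [ 8.00000e-02 -1.00000e-02 -1.00000e+00]]
```

View pics/top0.png

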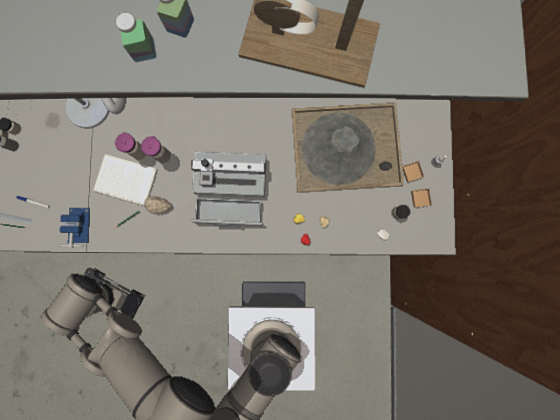

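View pics/scene0.png

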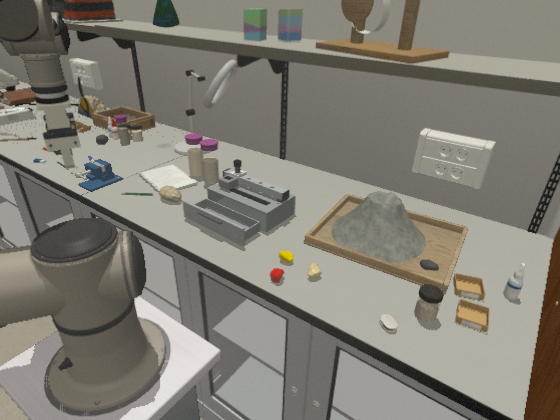

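The top view shows the scanner near (230,185) with its drawer at (228,212). The head is at about (206,175), and a pale rock is at (324,222) with yellow and red decoys beside it. The white thing at (383,234) is probably the lens. I'll crop both views to check.

```bash
python3 - <<'E'
from h import *
import pickle
a,b=pickle.load(open('c0.pkl','rb'))
t=cv2.resize(b['frame'][145:257,180:440],None,fx=3,fy=3,interpolation=cv2.INTER_CUBIC)[:, :780]
s=cv2.resize(a['frame'][150:340,175:415],None,fx=3,fy=3,interpolation=cv2.INTER_CUBIC)
cv2.imwrite('pics/t1.png',t);cv2.imwrite('pics/s1.png',s)
print(b['K'],b['D'])
for uv in[(324,222),(383,234),(402,213),(158,205)]:print(on(b,uv,10))
for uv in[(314,271),(389,322)]:print(on(a,uv,10))
E
```

```text
[[404.82636549   0.         278.12782842]
 [  0.         404.82636549 206.0957321 ]
 [  0.           0.           1.        ]] [-0.05619589  0.          0.          0.          0.        ]
[ 466.14747182 -192.82211056   10.        ]
[ 422.61157568 -413.08351272   10.        ]
[ 501.50014136 -486.24381263   10.        ]
[525.72334906 428.64339405  10.        ]
[ 475.89748456 -188.43272703   10.        ]
[ 424.00198954 -414.46404691   10.        ]
```

View pics/t1.png

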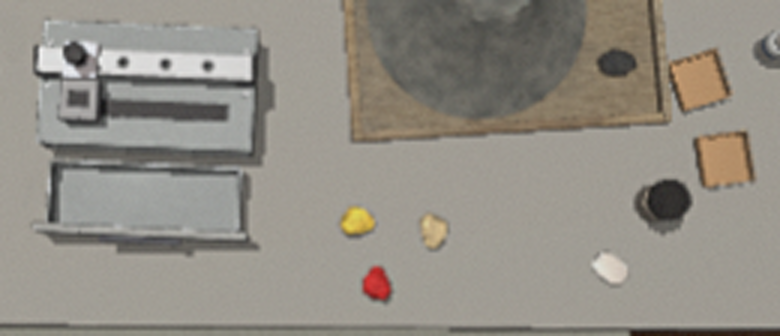

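View pics/s1.png

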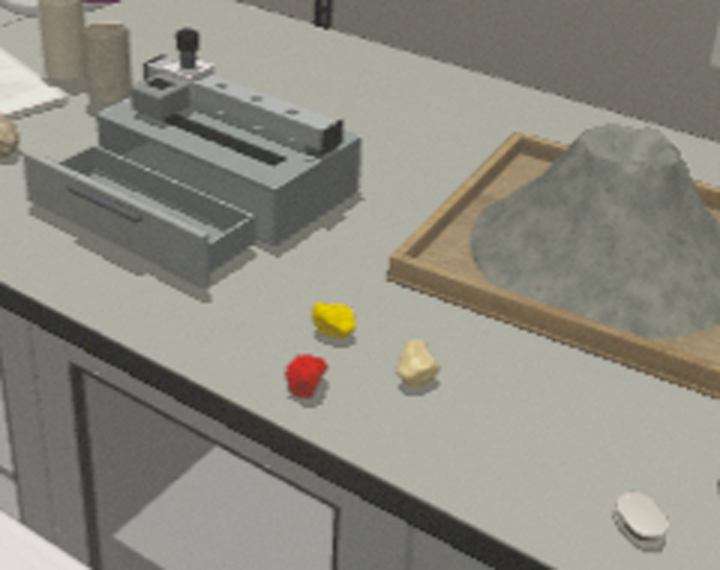

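The crops confirm it. The pale rock is at t1 (432,231), the holes are at t1 (123,62), (165,64) and (208,66), and the knob is at (74,52). The drawer is open, and the white lens and the jar are well clear.

```bash
python3 - <<'E'
from h import *
import pickle
a,b=pickle.load(open('c0.pkl','rb'))
def blobs(img,box,f,mn):
    x0,y0,x1,y1=box; s=4
    im=cv2.resize(img[y0:y1,x0:x1],None,fx=s,fy=s,interpolation=cv2.INTER_CUBIC)
    n,l,st,ce=cv2.connectedComponentsWithStats(f(im).astype(np.uint8))
    for i in range(1,n):
        if st[i,4]>=mn: yield (ce[i]+.5)/s-.5+[x0,y0], st[i,:5]/s
hsv=lambda im:cv2.cvtColor(im,cv2.COLOR_BGR2HSV)
rk=lambda im:(lambda h:(h[...,0]>10)&(h[...,0]<30)&(h[...,1]>60)&(h[...,1]<150)&(h[...,2]>140))(hsv(im))
for n,c,box in(('top',b,(312,210,336,236)),('scene',a,(300,258,330,285))):
    for ce,st in blobs(c['frame'],box,rk,80): print(n,'rock',ce,st,on(c,ce,15))
dk=lambda im:im.max(2)<95
H=[]
for ce,st in blobs(b['frame'],(215,160,260,172),dk,15): print('hole?',ce,st,on(b,ce,100))
for ce,st in blobs(b['frame'],(196,155,212,170),lambda im:im.max(2)<60,15): print('knob',ce,st,on(b,ce,150))
for ce,st in blobs(a['frame'],(230,155,247,172),lambda im:im.max(2)<70,15): print('knob scene',ce,st,on(a,ce,147))
# drawer front ends & housing corners
for n,p,z in(('panelL',(35,229),66),('panelR',(250,239),66),('houseTL',(45,22),70),('houseTR',(258,30),70),('houseBL',(38,145),70),('houseBR',(252,153),70)):
    print(n,on(b,((p[0]+.5)/3-.5+180,(p[1]+.5)/3-.5+145),z))
E
```

```text
top rock [323.95303095 221.3911221 ] [  8.25   6.25   8.75  11.5  290.75] [ 468.14144801 -192.07704408   15.        ]
scene rock [313.06163472 269.65322151] [  7.5    5.25  13.5   13.25 469.5 ] [ 473.64263134 -186.51863747   15.        ]
hole? [220.5  165.25] [ 4.75  4.5   2.5   2.5  16.5 ] [660.36292775 183.75368258 100.        ]
hole? [234.61742424 165.84469697] [19.    5.25  2.25  2.25 16.5 ] [658.4880718  133.58946451 100.        ]
hole? [248.69583333 166.4875    ] [33.   6.   2.5  2.  15. ] [656.46123144  83.63191744 100.        ]
hole? [227.87075552 170.87882003] [  0.    10.25  35.25   1.75 147.25] [640.27833213 157.19178094 100.        ]
knob [201.89772727 160.97727273] [5.75 5.75 1.25 1.5  5.5 ] [665.21999394 240.81383382 150.        ]
knob [206.35636646 164.5302795 ] [ 7.5   7.5   5.25  4.5  40.25] [652.93043272 225.17867648 150.        ]
knob scene [237.09423503 164.79767184] [  4.     5.25   6.75  11.75 225.5 ] [642.40494638 216.59504682 147.        ]
panelL [463.63228456 289.53445178  66.        ]
panelR [453.46065642  32.14528665  66.        ]
houseTL [714.66437368 283.30157483  70.        ]
houseTR [706.09147076  24.80602581  70.        ]
houseBL [564.34579429 287.67297783  70.        ]
houseBR [556.25898621  30.59793708  70.        ]
```

Emit:
servo_tool(
  linear=[
    [0,0,0],
    [0,0,0],
    [0,0,0],
    [0,0,0],
    [0,0,0],
    [0,0,0],
    [0,0,0],
    [0,0,0],
  ],
  spin=[0,0,0,0,0,0,0,0],
)

```text
time: 1.1
tool_pos: [236.3, 468.9, 226.7]
tcp_rot: [3.142, -0.0, 2.675]
contact_force: [0.2, 0.4, -0.7]
grip_width: 92.0
finger_force: 0.0
```

```bash
cat >> h.py <<'E'
def rows(wps):
    """wps: list of (target xyz, yaw, nrows); prints rows from the measured pose, tool pointing down"""
    o=monitor.get_obs();p=np.array(o['tool_pos'],float);y=o['tcp_rot'][2];L=[];S=[]
    for t,yt,n in wps:
        st=(np.array(t,float)-p)/n; dy=((yt-y+np.pi)%(2*np.pi)-np.pi)/n
        for _ in range(n):
            c,s=np.cos(y),np.sin(y)
            L.append([round(float(v)/200,3) for v in(c*st[0]+s*st[1], s*st[0]-c*st[1], -st[2])]);S.append(round(float(-dy/(np.pi/2)),3))
            y+=dy
        p=np.array(t,float)
    for i in range(0,len(L),8): print('linear',L[i:i+8],'spin',S[i:i+8])
    print('max',np.abs(L).max(),np.abs(S).max())
E
python3 -c "
from h import *
rows([((390,27,226),2.675,9),((460,-191,140),2.2,5),((460,-191,140),2.2,2)])"
```

```text
linear [[-0.187, -0.181, 0.0], [-0.187, -0.181, 0.0], [-0.187, -0.181, 0.0], [-0.187, -0.181, 0.0], [-0.187, -0.181, 0.0], [-0.187, -0.181, 0.0], [-0.187, -0.181, 0.0], [-0.187, -0.181, 0.0]] spin [-0.0, -0.0, -0.0, -0.0, -0.0, -0.0, -0.0, -0.0]
linear [[-0.187, -0.181, 0.0], [-0.161, -0.163, 0.086], [-0.175, -0.147, 0.086], [-0.189, -0.13, 0.086], [-0.2, -0.111, 0.086], [-0.21, -0.092, 0.086], [0.0, 0.0, -0.0], [0.0, 0.0, -0.0]] spin [-0.0, 0.06, 0.06, 0.06, 0.06, 0.06, 0.0, 0.0]
max 0.21 0.06
```

Emit:
servo_tool(
  linear=[
    [-0.187,-0.181,0],
    [-0.187,-0.181,0],
    [-0.187,-0.181,0],
    [-0.187,-0.181,0],
    [-0.187,-0.181,0],
    [-0.187,-0.181,0],
    [-0.187,-0.181,0],
    [-0.187,-0.181,0],
  ],
  spin=[0,0,0,0,0,0,0,0],
)

```text
time: 2.1
tool_pos: [373.5, 74.0, 227.0]
tcp_rot: [3.141, 0.001, 2.675]
contact_force: [0.7, 0.6, -0.6]
grip_width: 91.4
finger_force: 0.0
```

Emit:
servo_tool(
  linear=[
    [-0.187,-0.181,0],
    [-0.161,-0.163,0.086],
    [-0.175,-0.147,0.086],
    [-0.189,-0.13,0.086],
    [-0.2,-0.111,0.086],
    [-0.21,-0.092,0.086],
    [0,0,0],
    [0,0,0],
  ],
  spin=[0,0.06,0.06,0.06,0.06,0.06,0,0],
)

```text
time: 3.1
tool_pos: [460.4, -191.0, 140.7]
tcp_rot: [-3.142, -0.001, 2.204]
contact_force: [0.4, 0.2, 0.4]
grip_width: 91.6
finger_force: 0.0
```

```bash
python3 - <<'E'
from h import *
import pickle
c=cap('wrist','w1.png');pickle.dump(c,open('w1.pkl','wb'))
print(ray(c,(280,210)))
h=cv2.cvtColor(c['frame'],cv2.COLOR_BGR2HSV)
m=((h[...,0]>10)&(h[...,0]<30)&(h[...,1]>50)&(h[...,1]<150)&(h[...,2]>110)).astype(np.uint8)
n,l,st,ce=cv2.connectedComponentsWithStats(m)
for i in range(1,n):
    if st[i,4]>150: print(ce[i],st[i],on(c,ce[i],15))
E
```

```text
(array([ 417.78439869, -133.41943043,  298.74624118]), array([ 0.13794942, -0.22955897, -0.96377487]))
[289.96493349 207.00120919] [273 189  41  35 827] [ 463.75309568 -193.74302482   15.        ]
[500.2359882 220.4473943] [ 466  193   76   51 1017] [623.74282922 -91.78202015  15.        ]
[462.48889939 237.80207841] [ 427  207   87   67 2117] [ 606.49968151 -124.65153451   15.        ]
[379.35190616 321.28152493] [362 307  33  30 341] [ 600.75040246 -234.53688724   15.        ]
```

View pics/w1.png

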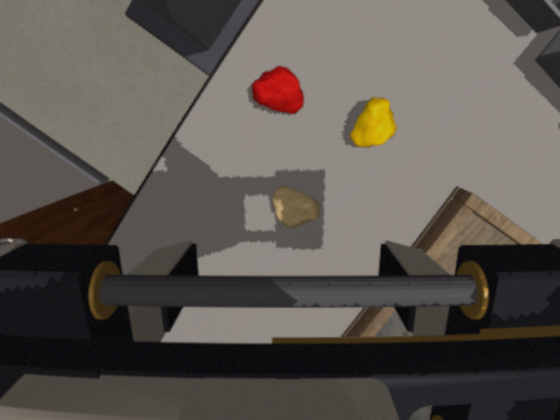

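The wrist view shows the rock between the fingers, spanning x 273–319 and y 187–228 with its centre near (296,207). The mask's right edge was clipped by shadow. That puts it at about (467,-192), which agrees with the top view. I'll descend there.

```bash
python3 -c "
from h import *
import pickle
c=pickle.load(open('w1.pkl','rb'))
for u in [(273,207),(296,207),(319,207),(296,187),(296,228)]: print(on(c,u,15))
rows([((467,-192,60),2.2,3),((467,-192,3),2.2,4),((467,-192,3),2.2,1)])"
```

```text
[ 451.95404528 -202.40404932   15.        ]
[ 467.94892452 -190.66117479   15.        ]
[ 483.95267287 -178.91094509   15.        ]
[ 457.46152784 -176.54673943   15.        ]
[ 479.32799679 -205.96907359   15.        ]
linear [[-0.008, 0.007, 0.135], [-0.008, 0.007, 0.135], [-0.008, 0.007, 0.135], [0.0, 0.0, 0.071], [0.0, 0.0, 0.071], [0.0, 0.0, 0.071], [0.0, 0.0, 0.071], [0.0, 0.0, -0.0]] spin [0.001, 0.001, 0.001, 0.0, 0.0, 0.0, 0.0, 0.0]
max 0.135 0.001
```

Emit:
servo_tool(
  linear=[
    [-0.008,0.008,0.135],
    [-0.008,0.008,0.135],
    [-0.008,0.008,0.135],
    [0,0,0.071],
    [0,0,0.071],
    [0,0,0.071],
    [0,0,0.071],
    [0,0,0],
  ],
  spin=[0,0,0,0,0,0,0,0],
)

```text
time: 4.15
tool_pos: [466.8, -192.1, 1.8]
tcp_rot: [-3.141, -0.002, 2.203]
contact_force: [0.6, -0.4, 0.1]
grip_width: 91.6
finger_force: 0.0
```

Emit:
servo_tool(
  linear=[
    [0,0,0],
    [0,0,0],
    [0,0,0],
    [0,0,0],
    [0,0,0],
    [0,0,0],
    [0,0,0],
    [0,0,0],
  ],
  spin=[0,0,0,0,0,0,0,0],
  hand=-1,
)

```text
time: 5.15
tool_pos: [467.6, -192.5, 3.0]
tcp_rot: [3.141, 0.0, 2.204]
contact_force: [0.3, 0.4, 1.7]
grip_width: 38.0
finger_force: 30.0
```

```bash
python3 -c "
from h import *
import pickle
a,b=pickle.load(open('c0.pkl','rb'))
for n,p,z in(('rear',(148,168),42),('panel',(143,234),66),('left',(52,195),42),('right',(243,203),42)):
    print(n,on(b,((p[0]+.5)/3-.5+180,(p[1]+.5)/3-.5+145),z))
rows([((467,-192,110),2.2,3),((497,163,115),3.10,10),((497,163,115),3.10,3)])"
```

```text
rear [540.34541362 158.24657467  42.        ]
panel [458.57062428 159.9826038   66.        ]
left [506.53423523 274.88245491  42.        ]
right [498.29871087  41.91415242  42.        ]
linear [[0.001, -0.0, -0.178], [0.001, -0.0, -0.178], [0.001, -0.0, -0.178], [0.135, 0.117, -0.003], [0.124, 0.128, -0.003], [0.112, 0.139, -0.003], [0.099, 0.148, -0.003], [0.085, 0.157, -0.003]] spin [0.001, 0.001, 0.001, -0.057, -0.057, -0.057, -0.057, -0.057]
linear [[0.071, 0.164, -0.003], [0.056, 0.169, -0.003], [0.04, 0.174, -0.003], [0.024, 0.176, -0.003], [0.008, 0.178, -0.003], [0.0, 0.0, -0.0], [0.0, 0.0, -0.0], [0.0, 0.0, -0.0]] spin [-0.057, -0.057, -0.057, -0.057, -0.057, -0.0, -0.0, -0.0]
max 0.178 0.057
```

Emit:
servo_tool(
  linear=[
    [0,0,-0.178],
    [0,0,-0.178],
    [0,0,-0.178],
    [0.135,0.117,0],
    [0.124,0.128,0],
    [0.112,0.139,0],
    [0.099,0.148,0],
    [0.085,0.157,0],
  ],
  spin=[0,0,0,-0.057,-0.057,-0.057,-0.057,-0.057],
)

```text
time: 6.15
tool_pos: [481.6, -13.6, 109.6]
tcp_rot: [-3.141, -0.0, 2.654]
contact_force: [0.0, -0.7, -0.0]
grip_width: 37.8
finger_force: 30.0
```

Emit:
servo_tool(
  linear=[
    [0.071,0.164,0],
    [0.056,0.169,0],
    [0.04,0.174,0],
    [0.024,0.176,0],
    [0.008,0.178,0],
    [0,0,0],
    [0,0,0],
    [0,0,0],
  ],
  spin=[-0.057,-0.057,-0.057,-0.057,-0.057,0,0,0],
)

```text
time: 7.15
tool_pos: [496.8, 161.9, 109.6]
tcp_rot: [-3.141, -0.0, 3.097]
contact_force: [0.0, 0.0, 0.0]
grip_width: 37.8
finger_force: 30.0
```

```bash
python3 -c "
from h import *
import pickle
c=cap('wrist','w2.png');pickle.dump(c,open('w2.pkl','wb'))
rows([((500,160,45),3.10,3),((500,160,17),3.10,3),((500,160,17),3.1,2)])
o=monitor.get_obs();print(o['tool_pos'],o['grip_width'],o['finger_force'])"
```

```text
linear [[-0.005, -0.003, 0.108], [-0.005, -0.003, 0.108], [-0.005, -0.003, 0.108], [0.0, 0.0, 0.047], [0.0, 0.0, 0.047], [0.0, 0.0, 0.047], [0.0, 0.0, -0.0], [0.0, 0.0, -0.0]] spin [-0.001, -0.001, -0.001, 0.0, 0.0, 0.0, 0.0, 0.0]
max 0.108 0.001
[496.86137811 161.97071265 109.70929843] 37.865013838267124 29.99965592287481
```

View pics/w2.png

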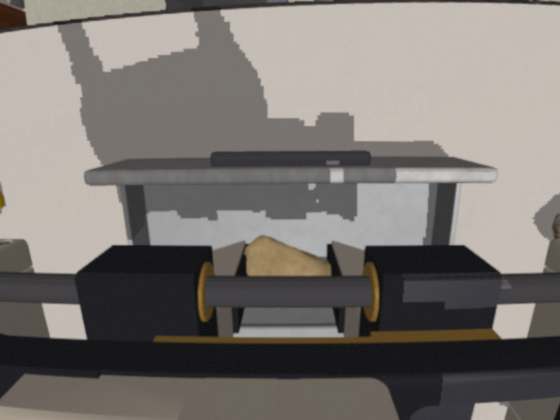

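The rock is held over the drawer. The panel top runs along rows 170–182, the pull lip is at row 157, and a rear wall strip shows at about row 328. I'll work out the drawer centre from these.

```bash
python3 -c "
from h import *
import pickle
c=pickle.load(open('w2.pkl','rb'))
for n,u,z in(('lip',(290,152),58),('po',(290,170),66),('pi',(290,182),66),('rear',(290,325),42),('rear2',(290,333),42),('pL',(488,175),66),('pR',(88,176),66)): print(n,on(c,u,z))"
```

```text
lip [446.60890149 166.05116594  58.        ]
po [456.46831355 165.58626914  66.        ]
pi [463.73022148 165.27343321  66.        ]
rear [578.99708239 160.44901301  42.        ]
rear2 [586.18124965 160.14220988  42.        ]
pL [464.30995587 287.11450609  66.        ]
pR [454.01484675  41.24376779  66.        ]
```

Emit:
servo_tool(
  linear=[
    [-0.004,-0.003,0.108],
    [-0.004,-0.003,0.108],
    [-0.004,-0.003,0.108],
    [0,0,0.047],
    [0,0,0.047],
    [0,0,0.047],
    [0,0,0],
    [0,0,0],
  ],
  spin=[0,0,0,0,0,0,0,0],
)

```text
time: 8.2
tool_pos: [499.5, 161.1, 17.1]
tcp_rot: [3.141, 0.001, 3.099]
contact_force: [-0.6, 0.5, 0.0]
grip_width: 38.0
finger_force: 30.0
```

Emit:
servo_tool(
  linear=[
    [0,0,0.005],
    [0,0,0.004],
    [0,0,0],
    [0,0,0],
    [0,0,0],
    [0,0,0],
    [0,0,0],
    [0,0,0],
  ],
  spin=[0,0,0,0,0,0,0,0],
)

```text
time: 9.2
tool_pos: [499.3, 161.1, 15.0]
tcp_rot: [3.141, 0.0, 3.099]
contact_force: [-0.2, 0.4, 0.7]
grip_width: 37.9
finger_force: 30.0
```

Height matches the floor, so I'll release and rise.

Emit:
servo_tool(
  linear=[
    [0,0,0],
    [0,0,0],
    [0,0,0],
    [0,0,0],
    [0,0,0],
    [0,0,0],
    [0,0,0],
    [0,0,0],
  ],
  spin=[0,0,0,0,0,0,0,0],
  hand=1,
)

```text
time: 10.2
tool_pos: [499.2, 161.0, 14.9]
tcp_rot: [3.142, 0.0, 3.099]
contact_force: [-0.1, -0.6, 0.1]
grip_width: 91.7
finger_force: 0.0
```

Emit:
servo_tool(
  linear=[
    [0,0,-0.05],
    [0,0,-0.1],
    [0,0,-0.15],
    [0,0,-0.25],
    [0,0,0],
    [0,0,0],
    [0,0,0],
    [0,0,0],
  ],
  spin=[0,0,0,0,0,0,0,0],
)

```text
time: 11.2
tool_pos: [498.6, 160.9, 123.9]
tcp_rot: [-3.141, -0.002, 3.099]
contact_force: [0.0, -0.1, -0.3]
grip_width: 92.0
finger_force: 0.0
```

```bash
python3 -c "
from h import *
c=cap('top');s=cap('scene')
cv2.imwrite('pics/t3.png',np.vstack([cv2.resize(c['frame'][140:240,170:290],(600,500))[:300*2],]))
cv2.imwrite('pics/ts3.png',np.vstack([cv2.resize(c['frame'][150:230,180:280],(375,300)),cv2.resize(s['frame'][150:250,175:300],(375,300))]))
o=monitor.get_obs();print(o['tool_pos'],o['grip_width'],o['finger_force'],o['contact_force'])
rows([((400,165,125),3.1,3),((400,165,53),3.1,3),((400,165,53),3.1,2),((446,163,53),3.1,4),((549,160,53),3.1,12)])"
```

```text
[498.8814704  160.94454651 124.21578201] 92.03134298239483 0.0 [-0.24759385 -0.01650466 -0.47141868]
linear [[0.165, -0.0, -0.001], [0.165, -0.0, -0.001], [0.165, -0.0, -0.001], [0.0, 0.0, 0.12], [0.0, 0.0, 0.12], [0.0, 0.0, 0.12], [0.0, 0.0, -0.0], [0.0, 0.0, -0.0]] spin [-0.0, -0.0, -0.0, 0.0, 0.0, 0.0, 0.0, 0.0]
linear [[-0.058, -0.0, -0.0], [-0.058, -0.0, -0.0], [-0.058, -0.0, -0.0], [-0.058, -0.0, -0.0], [-0.043, 0.001, -0.0], [-0.043, 0.001, -0.0], [-0.043, 0.001, -0.0], [-0.043, 0.001, -0.0]] spin [0.0, 0.0, 0.0, 0.0, 0.0, 0.0, 0.0, 0.0]
linear [[-0.043, 0.001, -0.0], [-0.043, 0.001, -0.0], [-0.043, 0.001, -0.0], [-0.043, 0.001, -0.0], [-0.043, 0.001, -0.0], [-0.043, 0.001, -0.0], [-0.043, 0.001, -0.0], [-0.043, 0.001, -0.0]] spin [0.0, 0.0, 0.0, 0.0, 0.0, 0.0, 0.0, 0.0]
max 0.165 0.0
```

View pics/ts3.png

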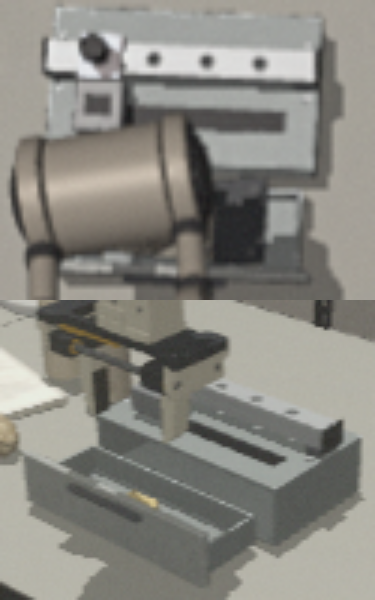

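The rock lies in the drawer, seen at about (145,498) in the crop. Next I shut the fingers, go in front of the drawer and push the lip.

Emit:
servo_tool(
  linear=[
    [0.165,0,0],
    [0.165,0,0],
    [0.165,0,0],
    [0,0,0.12],
    [0,0,0.12],
    [0,0,0.12],
    [0,0,0],
    [0,0,0],
  ],
  spin=[0,0,0,0,0,0,0,0],
  hand=-1,
)

```text
time: 12.3
tool_pos: [400.7, 165.3, 53.4]
tcp_rot: [3.141, 0.001, 3.099]
contact_force: [0.6, -0.3, 0.1]
grip_width: 16.1
finger_force: 0.0
```

Emit:
servo_tool(
  linear=[
    [-0.04,0,0],
    [-0.04,0,0],
    [-0.04,0,0],
    [-0.04,0,0],
    [-0.04,0,0],
    [-0.04,0,0],
    [-0.04,0,0],
    [-0.04,0,0],
  ],
  spin=[0,0,0,0,0,0,0,0],
)

```text
time: 13.3
tool_pos: [464.6, 162.6, 52.8]
tcp_rot: [3.141, -0.0, 3.099]
contact_force: [-2.0, 1.1, -0.2]
grip_width: 0.1
finger_force: 0.9
```

Emit:
servo_tool(
  linear=[
    [-0.04,0,0],
    [-0.04,0,0],
    [-0.04,0,0],
    [-0.04,0,0],
    [-0.04,0,0],
    [-0.04,0,0],
    [-0.02,0,0],
    [0,0,0],
  ],
  spin=[0,0,0,0,0,0,0,0],
)

```text
time: 14.3
tool_pos: [517.0, 160.1, 53.1]
tcp_rot: [-3.142, 0.001, 3.099]
contact_force: [-0.4, 0.1, -0.4]
grip_width: 0.4
finger_force: 0.0
```

Emit:
servo_tool(
  linear=[
    [-0.02,0,0],
    [-0.02,0,0],
    [-0.02,0,0],
    [-0.01,0,0],
    [-0.01,0,0],
    [0,0,0],
    [0,0,0],
    [0,0,0],
  ],
  spin=[0,0,0,0,0,0,0,0],
)

```text
time: 15.3
tool_pos: [532.4, 159.7, 53.0]
tcp_rot: [3.141, 0.001, 3.099]
contact_force: [-1.3, 0.3, -0.1]
grip_width: 0.3
finger_force: 0.0
```

Emit:
servo_tool(
  linear=[
    [-0.01,0,0],
    [-0.01,0,0],
    [0,0,0],
    [0,0,0],
    [0,0,0],
    [0,0,0],
    [0,0,0],
    [0,0,0],
  ],
  spin=[0,0,0,0,0,0,0,0],
)

```text
time: 16.3
tool_pos: [533.1, 159.6, 52.8]
tcp_rot: [-3.141, -0.007, 3.099]
contact_force: [-10.0, 0.1, 7.3]
grip_width: 0.8
finger_force: 5.3
```

The drawer has hit its stop: TCP x is 533 mm against 534 expected, at 10 N. I'll back off, rise, open the hand and move over the knob.

Emit:
servo_tool(
  linear=[
    [0.03,0,0],
    [0.03,0,-0.1],
    [0,0,-0.25],
    [0,0,-0.25],
    [0,0,-0.25],
    [0,0,0],
    [0,0,0],
    [0,0,0],
  ],
  spin=[0,0,0,0,0,0,0,0],
  hand=-1,
)

```text
time: 17.3
tool_pos: [523.5, 159.8, 221.9]
tcp_rot: [-3.141, -0.002, 3.099]
contact_force: [-0.5, 0.7, -1.1]
grip_width: 0.5
finger_force: 0.0
```

```bash
python3 -c "
from h import *
rows([((655,230,225),3.1,6),((655,230,225),3.1,2)])"
```

```text
linear [[-0.107, 0.063, -0.003], [-0.107, 0.063, -0.003], [-0.107, 0.063, -0.003], [-0.107, 0.063, -0.003], [-0.107, 0.063, -0.003], [-0.107, 0.063, -0.003], [0.0, 0.0, -0.0], [0.0, 0.0, -0.0]] spin [-0.0, -0.0, -0.0, -0.0, -0.0, -0.0, 0.0, 0.0]
max 0.107 0.0
```

Emit:
servo_tool(
  linear=[
    [-0.107,0.063,0],
    [-0.107,0.063,0],
    [-0.107,0.063,0],
    [-0.107,0.063,0],
    [-0.107,0.063,0],
    [-0.107,0.063,0],
    [0,0,0],
    [0,0,0],
  ],
  spin=[0,0,0,0,0,0,0,0],
  hand=1,
)

```text
time: 18.3
tool_pos: [654.9, 229.6, 221.9]
tcp_rot: [-3.141, -0.002, 3.099]
contact_force: [0.1, -0.0, -0.1]
grip_width: 75.8
finger_force: 0.0
```

```bash
python3 -c "
from h import *
import pickle
c=cap('wrist','w4.png');pickle.dump(c,open('w4.pkl','wb'))
t=cap('top','top4.png');s=cap('scene','scene4.png');pickle.dump((s,t),open('c4.pkl','wb'))
print(proj(c,[(662,233.5,152),(660.4,183.8,102)]),proj(t,[(498,165,12)]))"
```

```text
[[293.04972994 231.18418112]
 [233.7945908  212.60862061]] [[227.94430899 212.81207364]]
```

View pics/w4.png

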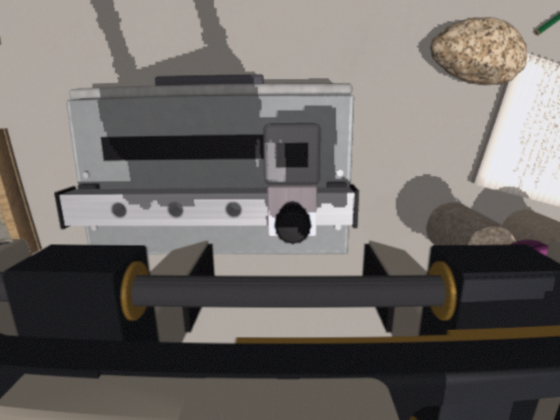

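The drawer is shut with its panel flush at row 90. The knob is at about (293,222), covering rows 203–243, and the holes are at (234,209), (176,209) and (119,209). I'll measure them precisely.

```bash
python3 - <<'E'
from h import *
import pickle
c=pickle.load(open('w4.pkl','rb'))
g=c['frame'].max(2)
for x0,x1,z in((108,132,102),(163,188,102),(222,246,102)):
    m=(g[196:222,x0:x1]<95).astype(np.uint8);n,l,st,ce=cv2.connectedComponentsWithStats(m)
    i=1+st[1:,4].argmax();u=ce[i]+[x0,196];print('hole',u,st[i],on(c,u,z))
m=(g[200:250,270:316]<50).astype(np.uint8);n,l,st,ce=cv2.connectedComponentsWithStats(m)
i=1+st[1:,4].argmax();x,y,w,h,_=st[i];x+=270;y+=200;print('knob',x,y,w,h)
cx=x+w/2-.5
print('rear edge z152',on(c,(cx,y+h-.5),152),'side mid',on(c,(x,y+h-w/2),152),on(c,(x+w,y+h-w/2),152))
for u in[(212,81),(212,90)]:print(on(c,u,66))
E
```

```text
hole [118.70992366 209.64885496] [  5   8  13  13 131] [653.55927269  83.83976683 102.        ]
hole [174.76875 208.35   ] [  5   6  14  14 160] [654.50595076 133.4786693  102.        ]
hole [232.92647059 209.19852941] [  5   7  13  13 136] [657.37130364 183.3149791  102.        ]
knob 276 202 34 41
rear edge z152 [670.49884463 232.77744414 152.        ] side mid [657.64513238 221.66315578 152.        ] [658.66393548 245.56858098 152.        ]
[549.50313493 167.70821058  66.        ]
[557.12676147 167.03580807  66.        ]
```

```bash
python3 -c "
from h import *
rows([((658.5,233.2,160),3.1,3),((658.5,233.2,124),3.1,3),((658.5,233.2,124),3.1,2)])"
```

```text
linear [[-0.005, 0.006, 0.105], [-0.005, 0.006, 0.105], [-0.005, 0.006, 0.105], [0.0, 0.0, 0.06], [0.0, 0.0, 0.06], [0.0, 0.0, 0.06], [0.0, 0.0, -0.0], [0.0, 0.0, -0.0]] spin [-0.0, -0.0, -0.0, 0.0, 0.0, 0.0, 0.0, 0.0]
max 0.105 0.0
```

Emit:
servo_tool(
  linear=[
    [-0.005,0.006,0.105],
    [-0.005,0.006,0.105],
    [-0.005,0.006,0.105],
    [0,0,0.06],
    [0,0,0.06],
    [0,0,0.06],
    [0,0,0],
    [0,0,0],
  ],
  spin=[0,0,0,0,0,0,0,0],
)

```text
time: 19.45
tool_pos: [659.2, 233.6, 124.5]
tcp_rot: [3.141, 0.001, 3.099]
contact_force: [-0.7, 0.7, -0.1]
grip_width: 91.7
finger_force: 0.0
```

Emit:
servo_tool(
  linear=[
    [0,0,0],
    [0,0,0],
    [0,0,0],
    [0,0,0],
    [0,0,0],
    [0,0,0],
    [0,0,0],
    [0,0,0],
  ],
  spin=[0,0,0,0,0,0,0,0],
  hand=-1,
)

```text
time: 20.45
tool_pos: [658.8, 233.4, 123.9]
tcp_rot: [-3.142, -0.0, 3.099]
contact_force: [-0.2, -1.0, 0.5]
grip_width: 25.4
finger_force: 30.0
```

Emit:
servo_tool(
  linear=[
    [0,0,-0.02],
    [0,0,-0.02],
    [0,0,-0.02],
    [0,0,-0.003],
    [0,0,0],
    [0,0,0],
    [0,0,0],
    [0,0,0],
  ],
  spin=[0,0,0,0,0,0,0,0],
)

```text
time: 21.45
tool_pos: [658.7, 233.4, 136.4]
tcp_rot: [-3.141, -0.0, 3.099]
contact_force: [1.8, -0.9, -11.5]
grip_width: 25.5
finger_force: 30.0
```

Emit:
servo_tool(
  linear=[
    [0,-0.04,0],
    [0,-0.04,0],
    [0,-0.04,0],
    [0,-0.04,0],
    [0,-0.04,0],
    [0,-0.03,0],
    [0,-0.02,0],
    [0,0,0],
  ],
  spin=[0,0,0,0,0,0,0,0],
)

```text
time: 22.45
tool_pos: [656.8, 182.7, 136.6]
tcp_rot: [-3.141, 0.0, 3.099]
contact_force: [3.3, -1.0, -10.1]
grip_width: 24.9
finger_force: 30.0
```

Emit:
servo_tool(
  linear=[
    [0,0,0.02],
    [0,0,0.02],
    [0,0,0.01],
    [0,0,0.013],
    [0,0,0],
    [0,0,0],
    [0,0,0],
    [0,0,0],
  ],
  spin=[0,0,0,0,0,0,0,0],
)

```text
time: 23.45
tool_pos: [656.8, 183.5, 124.1]
tcp_rot: [3.141, 0.0, 3.099]
contact_force: [3.3, -1.3, -6.0]
grip_width: 25.2
finger_force: 30.0
```

Emit:
servo_tool(
  linear=[
    [0,0,0.004],
    [0,0,0.003],
    [0,0,0],
    [0,0,0],
    [0,0,0],
    [0,0,0],
    [0,0,0],
    [0,0,0],
  ],
  spin=[0,0,0,0,0,0,0,0],
)

```text
time: 24.45
tool_pos: [657.0, 183.8, 123.8]
tcp_rot: [3.141, 0.002, 3.099]
contact_force: [-1.1, -1.6, 6.2]
grip_width: 25.3
finger_force: 30.0
```

```bash
python3 -c "
from h import *
import pickle
c=cap('wrist');t=cap('top');s=cap('scene')
cv2.imwrite('pics/f.png',np.vstack([np.hstack([cv2.resize(t['frame'][145:235,175:295],(400,300)),cv2.resize(s['frame'][140:245,180:320],(400,300))]),np.hstack([cv2.resize(c['frame'],(400,300)),np.zeros((300,400,3),np.uint8)])]))
o=monitor.get_obs();print(o['tool_pos'],o['contact_force'],o['grip_width'])"
```

```text
[657.03472798 183.7378171  123.85567705] [-0.09761689 -2.4696227   6.88188017] 25.255610078759553
```

View pics/f.png

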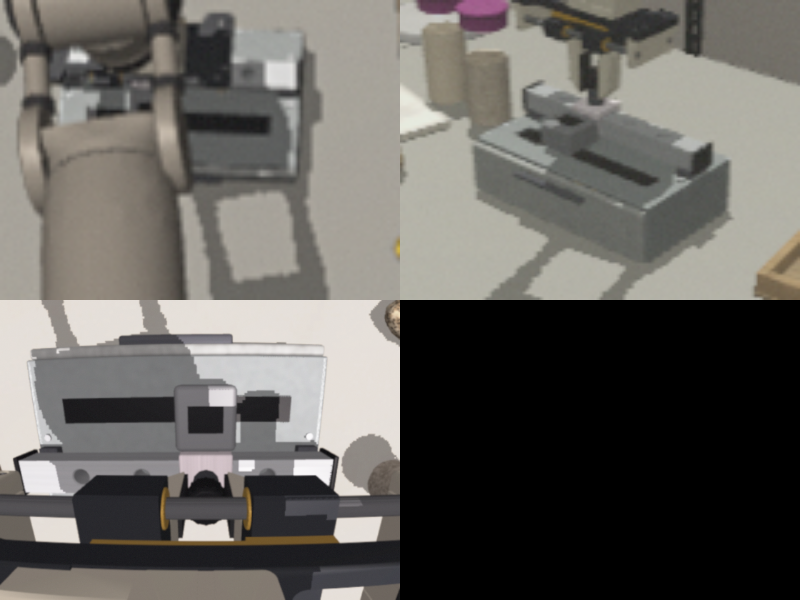

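The head is at the second hole: the holes to its right and the vacated first hole at (267,475) are visible. The drawer is shut, the fingers hold the knob, and the pin is seated at the same height as at the start. Handing in.

```bash
python3 -c "
from plant import workorder
print(workorder.close_job())"
```

```text
the job is handed in; nothing more can be done
None
```

The job is handed in, though no verdict came back: the rock is in the shut drawer, and the head is at the second hole with the pin home and the knob still gripped, at about 24.6 s of robot time.

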